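Clamp the alternator and hold its rear cover down on the dowel pin

TASK

First swing the hinged half of the clamp shut round the alternator so that its edge meets the fixed half. Then pick up the loose rear cover, set it on the alternator with its ear over the alternator's ear, sliding it about until the blind hole in its underside drops over the locating pin, and press it down fully home against the sprung brush plate. Finish while still holding the cover pressed down flat (it springs up if let go), and leave the other parts on the bench where they lie.

Things in the scene. Friction and masses are not known exactly. Their poses are not given: they have to be found in the camera images.
- fixture: fixed steel base plate 200 x 170 x 12 mm with an upright alternator (100 mm across, flat top face 82 mm above the bench) in a split clamp. Origin: on the bench under the alternator's axis; z up. The half shells (outer radius 62, top at 55 mm) part along the x axis: fixed half at -y, hinged half at +y, hinge at +x, free ends at -x; alternator's ear and pin at -y
- pin_top (a point): top of the steel locating pin, 10 mm diameter with a tapered tip (6 mm across at the top), standing 14 mm up from the alternator's top face, 26 mm from its axis towards -y of the fixture; fixed; it is hidden under the cover while that is being fitted
- housing_face (a point): centre of the alternator's flat top face (the cover's seat), on its axis, 82 mm above the bench
- housing_ear (a point): top of the alternator's square ear (18 mm wide), flush with the top face, 60 mm from the axis towards -y of the fixture
- hinge (a point): on the clamp's upright hinge axis, at the height of the shells' top (55 mm above the bench), 66 mm from the alternator's axis towards +x of the fixture
- jaw (a joint): opening angle of the hinged clamp half, rad: 0 = shut (hard stop, edges meeting), up to 1.2 open; it opens by swinging its free end towards +y of the fixture (clockwise from above). Friction holds it where it is left: about 2 N at the post moves it
- jaw_post (a point): centre of the top of the upright steel post at the free end of the hinged clamp half: 16 mm diameter, rising from the shell's top (55 mm) to 92 mm above the bench, 145 mm from the hinge axis; push or pinch it to swing the half. With the clamp shut it is at x -79, y +10 mm in the fixture's frame
- brush_plate (a joint): how far the sprung round brush plate (36 mm across, in the middle of the alternator's top face) is pressed down, m: 0 = up, 6 mm proud of the face; 0.006 = level with the face, as when the cover is fully home. The spring takes 6.5 N to start and 12.5 N at 6 mm, more than the cover's weight
- cover: loose rear cover, about 0.35 kg, lying right way up: aluminium disc 104 mm across, 26 mm thick, with a centred black block on top to grip, 26 (x) x 44 (y) x 34 mm high, its top 60 mm above the underside. Origin: centre of the flat underside, z up; ear at -y. Fitted, its axes match the fixture's and its origin is at the alternator's top face centre
- cover_hole (a point): centre of the mouth of the blind hole in the cover's underside: 12 mm diameter, 16 mm deep, slightly chamfered, 26 mm from the cover's axis on the ear's side (-y)
- cover_ear (a point): the cover's square ear (18 mm wide) at the underside, 60 mm from the cover's axis towards its -y
- bearing: bystander: small ball bearing lying flat, 36 mm across, 12 mm high
- pulley: bystander: grooved pulley, 60 mm across, 28 mm high
- fan: bystander: steel fan wheel, 90 mm across, 18 mm high
- wrench: bystander: wrench lying on the bench
- screwdriver: bystander: screwdriver lying on the bench
- solenoid: bystander: starter solenoid lying on its foot, 52 mm high
- stator: bystander: stator ring, 116 mm across, 32 mm high
Mind the look-alikes: they are no part of the job. Several things have the shape of the cover; the one meant has the colours described above.

How it is judged (in metres and radians):
On the way, in this order (a step that is already met when the one before it is completed fails the run):
1. the hinged clamp half is shut, its edge meeting the fixed half (value of joint jaw below 0.03 rad), for 0.2 s.
2. the cover has dropped over the locating pin (horizontal distance between cover_hole and pin_top below 0.003 m and z of cover_hole in the frame of housing_face below 0.01 m and angle between cover's own z axis and vertical below 0.12 rad), for 0.1 s.
At the end, for the whole second after the job is handed in: the clamp is shut within 0.03 rad; the cover sits over the pin (hole within 3 mm of it, ear within 8 mm of the alternator's ear), flat within 0.05 rad and within 2 mm of fully home, at rest, the brush plate pressed in more than 4 mm, and the fingers still hold it down (more than 2 N on the cover) (value of joint jaw below 0.03 rad and horizontal distance between cover_hole and pin_top below 0.003 m and horizontal distance between cover_ear and housing_ear below 0.008 m and z of cover in the frame of housing_face below 0.002 m and value of joint brush_plate above 0.004 m and angle between cover's own z axis and vertical below 0.05 rad and linear speed of cover below 0.02 m/s and contact force between the fingers and cover above 2 N); the arm keeps its last pose, push and grip.
It fails at once if a bystander is pushed more than 40 mm from its place (distance of any of bearing, pulley, fan, wrench, screwdriver, solenoid, stator from where it was at the start of the episode above 0.04 m).
It also fails if it takes over 64 s, if anything falls off the work surface, if the arm or the gripper's body presses on something with over 40 N, if the wrist force passes 120 N, or if a joint passes its speed limit or range.

ROBOT

A 6-joint arm with a two-finger parallel gripper is mounted at the origin on the work surface. World frame = base frame: x ahead of the robot, y to its left, z up, the work surface at z = 0. Lengths are in m, angles in degrees, forces in N, time in s.
With the tool pointing down it reaches from about 0.25 to 0.725 m from the base axis. Payload 9.7 kg.
Tool frame: the origin (TCP) lies midway between the tips of the shut fingers; the grasp point (between the pads) lies bot.grasp_offset behind it (bot.grasp_offset is the distance from the TCP to the grasp point, in m); x points along the fingers, y is the direction in which the jaws open and shut, and the axes are right-handed (so a half turn about x gives the same grasp; the last joint's range is limited). The gripper opens to 85 mm and grips with 20 to 120 N. Pads are 22 mm wide; open, the fingers measure 114 mm over their backs; the gripper's body (76 mm by 85 mm) begins 54 mm behind the grasp point. The pads swing forward as they close: fully open they stand 13 mm farther back than shut.
Start: joints at [-69.614, 4.979, 10.078, 95.1, 0, 90], TCP at [0.192, -0.516, 0.231] pointing down, gripper open.
Joint ranges: [-179.16, 179.16], [-48.56, 103.87], [-65.8, 70.77], [-126.05, 130.52], [-82.76, 87.17], [-180, 180]. Speed limits (degrees/s): [127.2, 127.2, 147.25, 180, 180, 180].

INTERFACE

Orientations are given as [roll, pitch, yaw] about the fixed x, y, z axes, in that order (R = Rz(yaw) Ry(pitch) Rx(roll)).
In Python, from workcell import status, camera, bot gives the robot as it stands.
- The arm moves only by the shell command python3 -m jog 'ROWS' [OPENING] [FORCE]. ROWS is text: rows parted by semicolons, each of 4 numbers parted by spaces: the shift along the tool's x, y, z in mm, then the turn about the tool's x in degrees. A call has exactly 8 rows; each row is the pose to reach, as a shift and turn from the pose commanded when the call began, along the tool's axes at that moment; what a row does not reach only later rows make up. A row lasts 1/8 s, in which the tool goes at most 62.5 mm and 10.7 degrees, less where a joint would pass 70% of its speed; a pose out of reach is approached as far as the arm can. A call with a gripper value outside its range is refused whole. OPENING is the opening, from 0 (shut) to 1 (fully open), set as the call begins (- or left out, the last holds). The fingers move at their own pace and stop on an object; FORCE is the grip in N (left out, the last holds). Time passes only in rows, so rows that repeat a pose let the fingers close, or fill a call up. It gives the time, the measured TCP pose, the force and the opening at its end, in the units of the state.
- status.get_obs(): the state, without advancing time (a new reading comes with each control period).
- camera(name): name is "scene" or "top" or "wrist"; returns a dict with "color" (420x560x3 uint8, red, green, blue), "vfov" (degrees; the focal length in pixels is half the picture's height over the tangent of half this angle, whatever the lens; pixels are square), "cx", "cy" (the principal point, pixels), "rvec" (rotation vector, rad) and "tvec" (3), from world to camera coordinates, as OpenCV has them. Camera axes: x right, y down, z forward; pixel columns grow to the right and rows downward; lengths in m; the calibration is good to about 2 mm. A picture is of the moment at which its call begins. There is no depth.
- bot.job_done(): hands the job in, once; it reports no verdict.
The state is a dict: "time": time; "q": joint angles; "qd": joint speeds; "joint_efforts": joint torques, N m; "ee_pos": TCP position; "tcp_rot": TCP orientation; "wrist_force": force on the tool from outside, world axes, zero at the start; "torque": the same for the moment, N m; "opening": finger opening in m.
Only numpy, scipy, OpenCV 4.12 (cv2) and the standard library are available. Lean on these libraries where they do the work, as an engineer would, in place of code of your own. Each camera call takes 0.05 s, during which the arm holds its last target. There are 200 camera calls.

## Working session

There is one attempt and no reset: what is moved stays moved. The work goes in short steps, Python scripts to look and compute and a shell command to move; the robot and the scene stay as the last step left them, time stands still between calls to the robot, and variables do not carry over. Pictures are saved under pics/ and viewed, about 8 in all and at most 12, crops included, and the job is handed in when it is done.

```bash
ls; mkdir -p pics
cat > h.py <<'E'
import numpy as np, cv2
from scipy.spatial.transform import Rotation as R
from workcell import status, camera, bot
def snap(n,f):
    c=camera(n); cv2.imwrite('pics/'+f+'.png',c['color'][:,:,::-1]); np.save('pics/'+f+'.npy',c,allow_pickle=True); return c
def load(f): return np.load('pics/'+f+'.npy',allow_pickle=True).item()
def ray(c,u,v):
    f=c['color'].shape[0]/2/np.tan(np.radians(c['vfov'])/2)
    M=cv2.Rodrigues(np.array(c['rvec'],float))[0]; t=np.array(c['tvec'],float).ravel()
    d=M.T@np.array([(u-c['cx'])/f,(v-c['cy'])/f,1]); return -M.T@t,d
def pt(c,u,v,z):
    o,d=ray(c,u,v); return o+d*(z-o[2])/d[2]
def px(c,p):
    f=c['color'].shape[0]/2/np.tan(np.radians(c['vfov'])/2)
    M=cv2.Rodrigues(np.array(c['rvec'],float))[0]; q=M@np.array(p,float)+np.array(c['tvec'],float).ravel()
    return f*q[0]/q[2]+c['cx'],f*q[1]/q[2]+c['cy']
E
python3 - <<'E'
from h import *
o=status.get_obs(); print({k:np.round(v,3) for k,v in o.items()}, bot.grasp_offset)
a=snap('top','t0'); b=snap('scene','s0')
for c in (a,b): print(c['vfov'],c['cx'],c['cy'],ray(c,280,210)[0])
E
```

```text
pics
{'time': np.float64(0.0), 'q': array([-6.9612e+01,  5.0080e+00,  1.0033e+01,  9.5099e+01, -1.0000e-03,
        9.0000e+01]), 'qd': array([ 0.031,  0.105, -0.005,  0.01 ,  0.086, -0.065]), 'joint_efforts': array([ 2.0000e-03, -5.2038e+01,  4.6482e+01,  1.6000e-02,  0.0000e+00,
        0.0000e+00]), 'ee_pos': array([ 0.192, -0.515,  0.231]), 'tcp_rot': array([-89.599,  89.926, 110.789]), 'wrist_force': array([ 0.816,  0.153, -0.097]), 'torque': array([-0.008,  0.054, -0.008]), 'opening': np.float64(0.085)} 0.0187
50.055430103330025 283.98176914759034 210.62894430303172 [0.36286929 0.00472661 1.28838595]
48.822958788114036 285.5263691635255 212.27476317134403 [1.31258691 0.11485704 1.10904379]
```

View pics/t0.png

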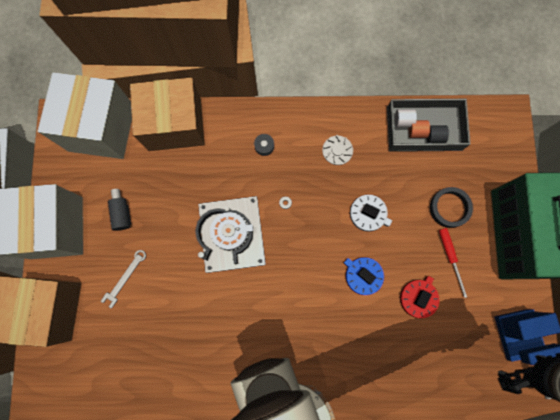

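View pics/s0.png

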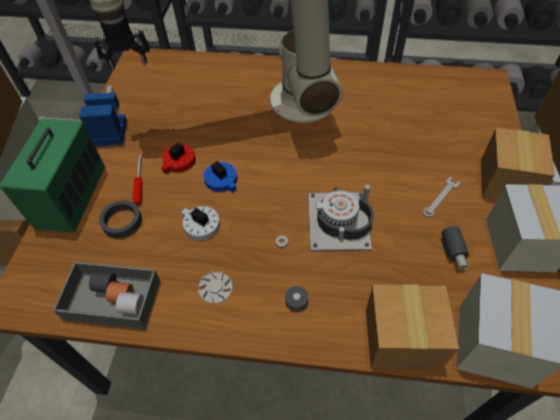

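Top view: fixture at about (230,232) and the aluminium cover at (369,213), with its ear at about (389,222). The blue and red covers are look-alikes. I'll enlarge the fixture and cover next.

Run:
```python
from h import *
a=load('t0');b=load('s0')
i=a['color'][:,:,::-1]; j=b['color'][:,:,::-1]
A=cv2.resize(i[190:275,190:270],(400,425),interpolation=cv2.INTER_CUBIC)
B=cv2.resize(i[185:245,345:400],(390,425),interpolation=cv2.INTER_CUBIC)
cv2.imwrite('pics/c0.png',np.hstack([A,B]))
# cover: bright mask
g=i[185:245,345:400].astype(int); m=(g.min(2)>120).astype(np.uint8)
n,l,s,c=cv2.connectedComponentsWithStats(m); k=1+s[1:,4].argmax(); print(s[k],c[k]+[345,185])
for z in(0,.026): print(pt(a,369,213,z),pt(a,388,222,z))
print('fix',pt(a,229,230,.082))
```

```text
[  6  10  41  36 897] [369.36231884 212.97770346]
[ 0.58542702 -0.24520366  0.        ] [ 0.55842321 -0.29911128  0.        ]
[ 0.58093574 -0.24016     0.026     ] [ 0.55447688 -0.29297975  0.026     ]
fix [0.52833207 0.15132815 0.082     ]
```

View pics/c0.png

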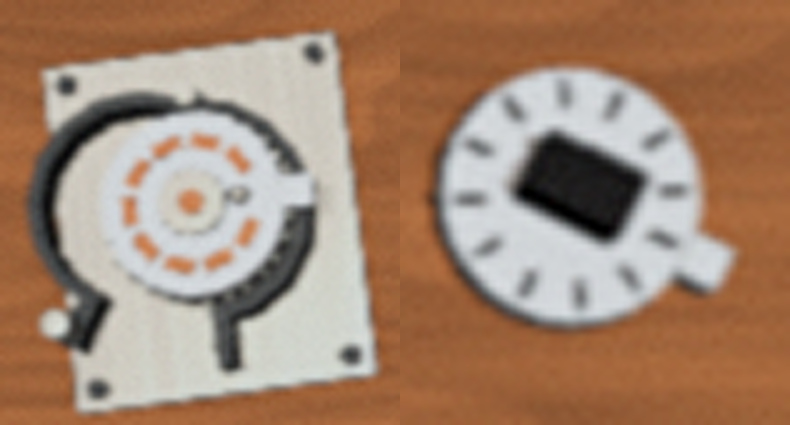

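```bash
cat >> h.py <<'E'
def pose():
    o=status.get_obs(); return np.array(o['ee_pos']),R.from_euler('xyz',o['tcp_rot'],degrees=True).as_matrix(),o
def rel(p,ydir=None):
    """shift mm in tool axes to world point p; turn (deg) about tool x to bring tool y along +-ydir"""
    e,M,o=pose(); s=M.T@(np.array(p)-e)*1000; t=0
    if ydir is not None:
        d=M.T@np.array([*ydir,0]); t=np.degrees(np.arctan2(d[2],d[1])); t=(t+90)%180-90
    return np.round(s,1),round(t,1)
E
python3 - <<'E'
from h import *
a=load('t0')
C=pt(a,228,230.4,.082); E=pt(a,250.6,228,.082); P=pt(a,201,255,.092)
print('C',C,'E',E,'P',P,'d',np.linalg.norm(E-C))
y=-(E-C)[:2]; y/=np.linalg.norm(y); x=np.array([y[1],-y[0]])
print('x',x,'yaw',np.degrees(np.arctan2(x[1],x[0])))
H=C[:2]+.066*x; r=P[:2]-H; print('post r',np.linalg.norm(r), 'fix',r@x,r@y)
print('jaw',np.degrees(np.arctan2(r@y,-r@x)-np.arctan2(10,145)))
B=pt(a,370.4,211.8,.06); e=pt(a,388.7,222,.026); print('B',B,'e',e,np.linalg.norm((e-B)[:2]), pt(a,369.4,213,.026))
p,M,o=pose(); print(M.round(2))
print('shut post',C[:2]-.079*x+.01*y)
E
```

```text
C [0.52726803 0.15401885 0.082     ] E [0.53321549 0.09293924 0.082     ] P [0.46074797 0.22366823 0.092     ] d 0.061368486230661844
x [0.99529277 0.09691389] yaw 5.561486197972307
post r 0.1465614958048911 fix -0.12545694328467413 0.07576824819298106
jaw 27.184198060581124
B [ 0.57840215 -0.23759463  0.06      ] e [ 0.55445734 -0.29496723  0.026     ] 0.062168876619886494 [ 0.58092455 -0.24129976  0.026     ]
[[-0.    0.35 -0.94]
 [ 0.   -0.94 -0.35]
 [-1.   -0.   -0.  ]]
shut post [0.44767077 0.15631558]
```

Run:
```python
from h import *
x=np.array([.9953,.0969]); y=np.array([-.0969,.9953])
P=np.array([.4607,.2237]); H=np.array([.5273,.154])+.066*x
r=P-H; t=np.array([r[1],-r[0]]); t/=np.linalg.norm(t); print(t)
g=P+.05*t if t[1]>0 else P-.05*t
print(g,rel([*g,.2],y), rel([*g,.068],y))
```

```text
[0.43165285 0.90203981]
[0.48228264 0.26880199] (array([  31.4, -633.8, -545.7]), np.float64(14.8)) (array([ 163.4, -633.6, -545.7]), np.float64(14.8))
```

```bash
python3 -m jog '0 -40 -34 0; 5 -80 -68 2; 8 -120 -103 4; 10 -160 -137 6; 15 -200 -172 8; 20 -240 -206 10; 25 -280 -241 12; 30 -317 -273 14.8' 0 40 && python3 -m jog '0 -40 -34 0; 0 -80 -68 0; 0 -120 -103 0; 0 -160 -137 0; 0 -200 -172 0; 0 -240 -206 0; 0 -280 -241 0; 0 -317 -273 0'
python3 - <<'E'
from h import *
y=np.array([-.0969,.9953])
print(pose()[0],rel([.482,.269,.068],y)); snap('wrist','w1')
E
```

```text
time: 1.1
ee_pos: [0.3372, -0.1216, 0.201]
tcp_rot: [167.3, 90.0, -7.2]
wrist_force: [0.4, 0.1, -0.4]
opening: 0.0001
time: 2.1
ee_pos: [0.5732, 0.1151, 0.2006]
tcp_rot: [-86.2, 87.8, 104.2]
wrist_force: [-0.4, -0.8, 0.2]
opening: -0.0001
[0.57318068 0.11510343 0.20064113] (array([ 139. , -162.6,   61.7]), np.float64(4.8))
```

View pics/w1.png

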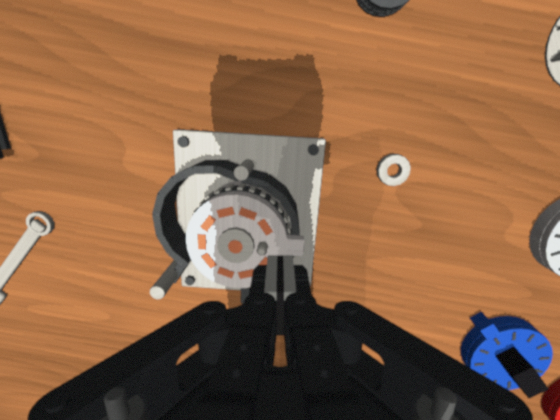

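Wrist view, close up: brush-plate centre at about (236,246), pin top at about (262,247), post top at about (157,292). I'll check these against the top view.

```bash
python3 - <<'E'
from h import *
c=load('w1'); print('cam',ray(c,280,210)[0])
print('C',pt(c,236,246,.088),'pin',pt(c,262,247,.096),'post',pt(c,157,292,.092),'ear',pt(c,292,246,.082))
E
python3 -m jog '0 -40 15 1; 0 -80 30 2; 0 -120 46 3; 0 -162 62 4.8; 0 -162 62 4.8; 0 -162 62 4.8; 0 -162 62 4.8; 0 -162 62 4.8'
python3 - <<'E'
from h import *
y=np.array([-.0969,.9953])
print(pose()[0],rel([.482,.269,.068],y)); print(pose()[1].round(2))
E
```

```text
cam [0.65373295 0.12372505 0.34405875]
C [0.52631498 0.15321865 0.088     ] pin [0.53411303 0.12823119 0.096     ] post [0.46141843 0.22517873 0.092     ] ear [0.53426278 0.09975791 0.082     ]
time: 3.15
ee_pos: [0.5105, 0.122, 0.2074]
tcp_rot: [-85.3, 85.1, 105.5]
wrist_force: [0.9, -0.1, -0.2]
opening: 0.0002
[0.51048445 0.12199412 0.20740192] (array([ 151.6, -137.4,   -0.7]), np.float64(5.3))
[[-0.02  0.19 -0.98]
 [ 0.08 -0.98 -0.19]
 [-1.   -0.08  0.01]]
```

```bash
python3 - <<'E'
from h import *
p,M,o=pose(); print(o['q'].round(1),o['qd'].round(1),p)
E
python3 -m jog '0 0 0 0; 0 0 0 0; 0 0 0 0; 0 0 0 0; 0 0 0 0; 0 0 0 0; 0 0 0 0; 0 0 0 0'
python3 - <<'E'
from h import *
p,M,o=pose(); print(o['q'].round(1),o['qd'].round(1),p)
E
```

```text
[ 10.8   1.4   3.6  92.6   4.9 179.9] [-0.2 -1.1 -1.   0.1 -0.2 -0. ] [0.51048445 0.12199412 0.20740192]
time: 4.15
ee_pos: [0.5104, 0.1221, 0.2075]
tcp_rot: [-85.4, 85.1, 105.5]
wrist_force: [0.0, 0.6, 0.0]
opening: 0.0002
[ 10.8   1.4   3.6  92.6   4.9 179.9] [-0.1  0.1  0.1  0.   0.1 -0. ] [0.51043704 0.12208839 0.20751009]
```

```bash
python3 -m jog '0 0 0 -10; 0 0 0 -20; 0 0 0 -30; 0 0 0 -40; 0 0 0 -50; 0 0 0 -60; 0 0 0 -70; 0 0 0 -80'
python3 - <<'E'
from h import *
p,M,o=pose(); print(o['q'].round(1),p);print(M.round(2))
print(rel([.482,.269,.2],[.9953,.0969]))
E
```

```text
time: 5.15
ee_pos: [0.5104, 0.1221, 0.2075]
tcp_rot: [-165.7, 85.1, 105.5]
wrist_force: [1.2, -0.2, -0.1]
opening: -0.0001
[10.8  1.4  3.6 92.6  4.9 99.6] [0.5104141  0.12210561 0.20753092]
[[-0.02  1.    0.02]
 [ 0.08  0.02 -1.  ]
 [-1.   -0.02 -0.08]]
(array([  20.2,  -25.1, -146.3]), np.float64(-4.4))
```

Joint 6 hit its +180° limit and left the tool tilted about 5°. I'll run the jaw push with the wrist turned away from that limit. Afterwards I'll take the tilt out against the −180° limit.

```bash
python3 -m jog '2 -3 -20 -10; 5 -6 -40 -20; 7 -10 -60 -30; 10 -14 -80 -40; 13 -18 -100 -50; 15 -21 -120 -60; 18 -25 -146 -70; 18 -25 -146 -80'
python3 - <<'E'
from h import *
p,M,o=pose(); print(o['q'].round(1),p);print(M.round(2))
print(rel([.482,.269,.070],[.9953,.0969]))
E
```

```text
time: 6.15
ee_pos: [0.4826, 0.2701, 0.2019]
tcp_rot: [114.4, 85.1, 105.7]
wrist_force: [-0.4, 0.0, -0.1]
opening: 0.0002
[26.8  3.8  5.5 90.7  4.8 35.5] [0.48258344 0.27005805 0.20194196]
[[-0.02  0.15  0.99]
 [ 0.08  0.99 -0.15]
 [-1.    0.08 -0.04]]
(array([131.4, -11.4,   4.2]), np.float64(75.7))
```

```bash
python3 -m jog '20 -2 1 -3; 40 -4 2 -6; 60 -6 2 -9; 80 -8 3 -12; 100 -9 4 -14; 120 -10 4 -14; 132 -11 4 -14; 132 -11 4 -14'
python3 - <<'E'
from h import *
p,M,o=pose(); print(o['q'].round(1),p);print(M.round(3))
x=np.array([.9953,.0969]); y=np.array([-.0969,.9953])
H=np.array([.5268,.1535])+.066*x
for a in np.radians([27,22,17,12,7,2,0,-1.5]):
    b=a+np.arctan2(10,145); r=.1453*(-np.cos(b)*x+np.sin(b)*y); t=np.sin(b)*x+np.cos(b)*y
    q=H+r+.0235*y; print(np.degrees(a).round(1),(H+r).round(4),rel([*q,.070])[0])
E
```

```text
time: 7.15
ee_pos: [0.4818, 0.2679, 0.069]
tcp_rot: [101.5, 85.1, 106.3]
wrist_force: [-0.1, -1.2, 0.3]
opening: -0.0
[26.6  4.2 -8.8 76.1  4.8 21.8] [0.48177704 0.26786937 0.06900976]
[[-0.024 -0.083  0.996]
 [ 0.082  0.993  0.085]
 [-0.996  0.083 -0.017]]
27.0 [0.4612 0.2222] [ -2.3 -20.2 -24.7]
22.0 [0.4563 0.2105] [ -3.1 -31.3 -30.6]
17.0 [0.4524 0.1984] [ -4.  -43.  -35.5]
12.0 [0.4496 0.1861] [ -4.9 -55.  -39.3]
7.0 [0.4478 0.1735] [ -5.9 -67.4 -42.1]
2.0 [0.4472 0.1609] [ -6.9 -79.9 -43.9]
0.0 [0.4472 0.1558] [ -7.3 -84.9 -44.2]
-1.5 [0.4474 0.152 ] [ -7.7 -88.7 -44.4]
```

```bash
python3 -m jog '-1 -7 -13 0; -2 -14 -25 0; -3 -24 -29 0; -3 -32 -32 0; -4 -41 -35 0; -5 -50 -38 0; -5 -58 -41 0; -6 -66 -42 0' && python3 -m jog '0 -2 0 0; -1 -6 -1 0; -1 -8 -1 0; -1 -10 -2 0; -1 -12 -2 0; -1 -13 -2 0; -1 -14 -2 0; -1 -14 -2 0'
python3 - <<'E'
from h import *
print(pose()[0]); snap('wrist','w2')
E
```

```text
time: 8.15
ee_pos: [0.4459, 0.1978, 0.0707]
tcp_rot: [100.7, 85.1, 105.6]
wrist_force: [-0.4, 2.4, 0.2]
opening: 0.0001
time: 9.15
ee_pos: [0.4452, 0.1842, 0.0706]
tcp_rot: [100.6, 85.1, 105.5]
wrist_force: [-0.3, 1.0, 1.0]
opening: 0.0001
[0.44518994 0.18424704 0.07060806]
```

```bash
python3 -m jog '0 -1 0 0; 0 -2 0 0; 0 -3 0 0; 0 -4 0 0; 0 -5 0 0; 0 -6 0 0; 0 -6 0 0; 0 -6 0 0'; python3 -m jog '0 -1 0 0; 0 -1 0 0; 0 -2 0 0; 0 -2 0 0; 0 -3 0 0; 0 -3 0 0; 0 -3 0 0; 0 -3 0 0'
```

```text
time: 10.2
ee_pos: [0.4457, 0.1783, 0.0701]
tcp_rot: [100.6, 85.1, 105.4]
wrist_force: [-0.1, 1.1, 0.8]
opening: 0.0003
time: 11.2
ee_pos: [0.4457, 0.1776, 0.0702]
tcp_rot: [100.0, 84.8, 105.0]
wrist_force: [-2.6, 15.8, 0.4]
opening: -0.0002
```

```bash
python3 -m jog '0 10 0 0; 0 40 0 0; -30 45 0 -10; -60 45 0 -20; -100 45 0 -30; -140 45 0 -40; -150 45 0 -50; -150 45 0 -60'; python3 -m jog '0 0 0 -10; 0 0 0 -20; 0 0 0 -30; 0 0 0 -40; 0 0 0 -50; 0 0 0 -60; 0 0 0 -70; 0 0 0 -80'
python3 - <<'E'
from h import *
p,M,o=pose(); print(o['q'].round(1),p);print(M.round(3)); snap('top','t2')
c=load('t2'); cv2.imwrite('pics/c2.png',cv2.resize(c['color'][190:275,190:270,::-1],(400,425),interpolation=cv2.INTER_CUBIC))
E
```

```text
time: 12.2
ee_pos: [0.4462, 0.2077, 0.2242]
tcp_rot: [38.9, 85.1, 104.1]
wrist_force: [-0.1, 0.1, 0.3]
opening: 0.0002
time: 13.2
ee_pos: [0.4457, 0.2076, 0.223]
tcp_rot: [-39.7, 85.2, 105.5]
wrist_force: [-0.3, 0.2, -0.7]
opening: -0.0004
[ 2.22e+01 -3.80e+00  1.00e-01  9.34e+01  4.80e+00 -1.23e+02] [0.44573365 0.20756601 0.22296462]
[[-0.023 -0.572 -0.82 ]
 [ 0.081 -0.819  0.569]
 [-0.996 -0.054  0.065]]
```

View pics/c2.png

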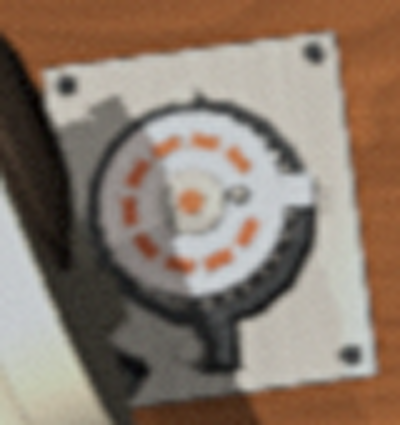

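The hinged shell now hugs the alternator with no gap, so the clamp looks shut. Next is taking the tilt out at the −180° limit.

```bash
python3 - <<'E'
from h import *
print(rel([.48,.17,.21])); print(pose()[1].T@np.array([.29,-.96,0]))
E
python3 -m jog '0 0 0 -10; 0 0 0 -20; 0 0 0 -30; 0 0 0 -40; 0 0 0 -50; 0 0 0 -55; 0 0 0 -55; 0 0 0 -55'
python3 - <<'E'
from h import *
p,M,o=pose(); print(o['q'].round(1),p);print(M.round(3)); print(rel(p+[.013,-.048,0]))
E
```

```text
(array([  9.1,  12.3, -50.2]), 0)
[-0.08456362  0.62654935 -0.77845032]
time: 14.25
ee_pos: [0.4456, 0.2077, 0.223]
tcp_rot: [-94.2, 85.1, 105.5]
wrist_force: [-1.0, 0.1, 0.7]
opening: 0.0004
[ 2.220e+01 -3.900e+00  1.000e-01  9.340e+01  4.800e+00 -1.775e+02] [0.44564635 0.20771111 0.22303655]
[[-0.023  0.336 -0.942]
 [ 0.082 -0.938 -0.336]
 [-0.996 -0.085 -0.006]]
(array([-4.2, 49.4,  3.9]), 0)
```

```bash
python3 -m jog '0 8 0 0; -1 16 1 0; -2 24 2 0; -3 32 3 0; -4 40 4 0; -4 50 4 0; -4 50 4 0; -4 50 4 0'
python3 - <<'E'
from h import *
p,M,o=pose(); print(o['q'].round(1),p);print(M.round(3))
E
```

```text
time: 15.25
ee_pos: [0.4537, 0.1748, 0.2227]
tcp_rot: [-95.0, 85.8, 103.6]
wrist_force: [-0.2, -0.0, 0.0]
opening: 0.0003
[  18.6   -4.4   -0.4   93.7    4.2 -179.9] [0.45365946 0.17477533 0.22273362]
[[-0.017  0.318 -0.948]
 [ 0.071 -0.945 -0.318]
 [-0.997 -0.073 -0.006]]
```

```bash
python3 -m jog '0 60 0 0; 0 100 0 0; 0 140 0 0; 0 160 0 0; 0 160 0 0; 0 160 0 0; 0 160 0 0; 0 160 0 0'
python3 - <<'E'
from h import *
p,M,o=pose(); print(o['q'].round(1),p);print(M.round(3))
E
```

```text
time: 16.25
ee_pos: [0.4801, 0.1245, 0.2112]
tcp_rot: [-99.7, 88.4, 93.9]
wrist_force: [0.3, 1.2, 0.1]
opening: -0.0003
[  13.7   -3.1   -0.3   92.5    1.5 -179.9] [0.48006214 0.12446252 0.21115596]
[[-0.002  0.235 -0.972]
 [ 0.027 -0.972 -0.235]
 [-1.    -0.027 -0.005]]
```

```bash
python3 -m jog '0 40 0 0; 0 70 0 0; 0 70 0 0; 0 70 0 0; 0 70 0 0; 0 70 0 0; 0 70 0 0; 0 70 0 0'
python3 - <<'E'
from h import *
p,M,o=pose(); print(o['q'].round(1),p);print(M.round(3))
B=np.array([.5784,-.2376]); yc=np.array([.385,.923]); xc=np.array([.923,-.385])
print(rel([*B,.2],xc))
E
```

```text
time: 17.25
ee_pos: [0.4897, 0.0924, 0.2092]
tcp_rot: [171.7, 89.8, 2.4]
wrist_force: [0.1, -0.1, 0.9]
opening: -0.0002
[  10.7   -2.7   -0.2   92.3   -0.  -179.9] [0.48972123 0.09243585 0.20919067]
[[ 0.004  0.185 -0.983]
 [ 0.    -0.983 -0.185]
 [-1.     0.001 -0.004]]
(array([  9.5, 340.7, -26.1]), np.float64(-56.7))
```

```bash
python3 -m jog '0 0 0 10; 1 45 -4 20; 2 90 -8 30; 3 140 -12 40; 5 190 -16 50; 7 240 -20 60; 8 290 -23 70; 9 320 -25 80' 1
python3 - <<'E'
from h import *
p,M,o=pose(); print(o['q'].round(1),p)
print(rel([.5784,-.2376,.2],[.923,-.385]))
E
```

```text
time: 18.25
ee_pos: [0.5736, -0.2198, 0.1999]
tcp_rot: [-107.0, 89.8, 3.2]
wrist_force: [-0.0, 1.1, 0.5]
opening: 0.0853
[-2.100e+01  1.330e+01  1.590e+01  9.250e+01  1.000e-01 -1.312e+02] [ 0.57357269 -0.21975842  0.19992092]
(array([ -0.1,   1.6, -18.4]), np.float64(42.9))
```

```bash
python3 -m jog '0 0 -5 10; 0 1 -10 20; 0 2 -18 30; 0 2 -18 40; 0 2 -18 43; 0 2 -18 43; 0 2 -18 43; 0 2 -18 43'
python3 - <<'E'
from h import *
p,M,o=pose(); print(o['q'].round(1),p); print(M.round(3))
snap('wrist','w3')
E
```

```text
time: 19.25
ee_pos: [0.5779, -0.235, 0.2004]
tcp_rot: [-64.5, 89.8, 3.2]
wrist_force: [-0.9, -0.4, -0.7]
opening: 0.0856
[-22.2  14.6  17.7  92.8   0.1 -89.9] [ 0.57789991 -0.23502611  0.20044677]
[[ 0.004 -0.925  0.38 ]
 [ 0.     0.38   0.925]
 [-1.    -0.003  0.002]]
```

View pics/w3.png

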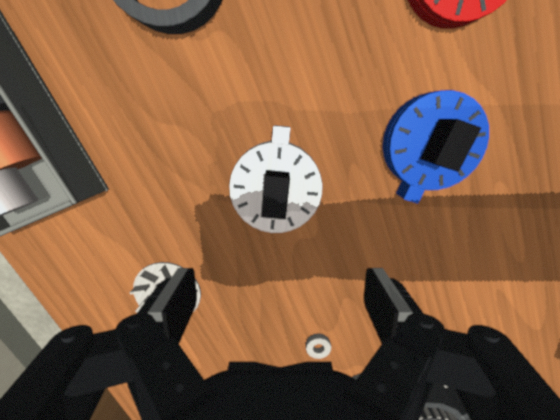

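Run:
```python
from h import *
c=load('w3'); i=c['color'].astype(int)
hsv=cv2.cvtColor(c['color'],cv2.COLOR_RGB2HSV)
m=((hsv[...,1]<60)&(hsv[...,2]>70)).astype(np.uint8); w=np.zeros_like(m); w[115:245,215:335]=1; m*=w
m=cv2.morphologyEx(m,cv2.MORPH_CLOSE,np.ones((25,25),np.uint8))
md=cv2.morphologyEx(m,cv2.MORPH_OPEN,cv2.getStructuringElement(cv2.MORPH_ELLIPSE,(45,45)))
P=np.argwhere(md)[:,::-1]; el=cv2.fitEllipse(cv2.findContours(md,0,1)[0][0]); print(el)
C=pt(c,*el[0],.026)
e=np.argwhere(m&(1-md))[:,::-1]; e=e[e[:,1]<145]; print(e.mean(0),len(e))
E=pt(c,*e.mean(0),.026); print(C,E,np.linalg.norm(E-C), [np.linalg.norm(pt(c,el[0][0]+s*el[1][0]/2,el[0][1],.026)-C) for s in(-1,1)])
b=((i.max(2)<45)).astype(np.uint8)*w; b[:,:]*=1; b[:160]=0
n,l,s,cc=cv2.connectedComponentsWithStats(b); k=1+s[1:,4].argmax(); print(s[k],cc[k])
for row in range(168,222,6):
    r=np.where(l[row]==k)[0]; print(row,r.min() if len(r) else 0,r.max() if len(r) else 0, i[row,276].tolist())
y=(C-E)[:2]; y/=np.linalg.norm(y); x=np.array([y[1],-y[0]]); print('yaw',np.degrees(np.arctan2(x[1],x[0])))
```

```text
((275.4158935546875, 186.46815490722656), (90.87236022949219, 91.5874252319336), 89.7195816040039)
[281.10869565 133.37681159] 276
[ 0.58127462 -0.2423725   0.026     ] [ 0.55384344 -0.29286928  0.026     ] 0.057466454269368736 [np.float64(0.05057235784538534), np.float64(0.050507930741837695)]
[262 171  27  47 988] [275.07591093 194.67004049]
168 0 0 [234, 237, 237]
174 266 287 [14, 15, 12]
180 267 286 [42, 42, 43]
186 265 287 [40, 40, 41]
192 265 286 [41, 39, 40]
198 264 285 [36, 35, 37]
204 263 285 [21, 23, 26]
210 263 285 [21, 23, 23]
216 265 284 [24, 25, 23]
yaw -28.51197731692278
```

Run:
```python
from h import *
print(rel([.5812,-.242,.031],[np.cos(np.radians(-28)),np.sin(np.radians(-28))]))
```

```text
(array([169.5,  -5.1,  -5.5]), np.float64(5.7))
```

```bash
python3 -m jog '20 -3 -3 3; 50 -5 -5 5.5; 80 -5 -5 5.5; 105 -5 -5 5.5; 130 -5 -5 5.5; 150 -5 -5 5.5; 165 -5 -5 5.5; 169 -5 -5 5.5'; python3 -m jog '0 0 0 0; 0 0 0 0; 0 0 0 0; 0 0 0 0; 0 0 0 0; 0 0 0 0; 0 0 0 0; 0 0 0 0' 0 80;  python3 - <<'E'
from h import *
p,M,o=pose(); print(o['q'].round(1),p,o['torque'])
E
```

```text
time: 20.3
ee_pos: [0.5809, -0.2414, 0.0306]
tcp_rot: [-50.0, 89.8, 12.2]
wrist_force: [0.8, -0.4, -0.6]
opening: 0.0855
time: 21.3
ee_pos: [0.5818, -0.2418, 0.0323]
tcp_rot: [-66.6, 89.7, -4.5]
wrist_force: [-0.1, 0.2, 5.8]
opening: 0.0243
[-22.6  16.3   1.   74.5   0.1 -84.7] [ 0.58175298 -0.24179388  0.03231847] [0.01414562 0.15378542 0.03594106]
```

```bash
python3 -m jog '-20 0 0 0; -50 0 0 0; -80 0 0 0; -110 0 0 0; -140 0 0 0; -160 0 0 0; -170 0 0 0; -170 0 0 0';  python3 - <<'E'
from h import *
p,M,o=pose(); print(o['q'].round(1),p,M.round(3))
c=snap('wrist','w4')
print(rel([.5268,.1535,.2],[.9953,.0969]))
# predicted pixels of cover points if centred: tcp z - .031 = underside
zt=M[:,2]; yt=M[:,1]; xt=M[:,0]
o=p+xt*.0315
for n,q in dict(ear_end=-.069,ear=-.060,rim_ear=-.052,far=.052).items(): print(n,px(c,o+zt*q-xt*.026))
E
```

```text
time: 22.3
ee_pos: [0.5807, -0.2416, 0.202]
tcp_rot: [-63.1, 89.7, -0.9]
wrist_force: [1.0, 0.0, -3.7]
opening: 0.0244
[-22.6  15.4  18.7  93.1   0.1 -84.8] [ 0.58073265 -0.24164138  0.2019977 ] [[ 0.004 -0.884  0.467]
 [-0.     0.467  0.884]
 [-1.    -0.004  0.002]]
(array([  1. , 232.1, 324.2]), np.float64(-33.4))
ear_end (np.float64(280.6685442592012), np.float64(140.60057672503396))
ear (np.float64(280.63759644270436), np.float64(158.84230523573316))
rim_ear (np.float64(280.6110611393192), np.float64(174.48314375340783))
far (np.float64(280.3322354706927), np.float64(338.8327724075058))
```

View pics/w4.png

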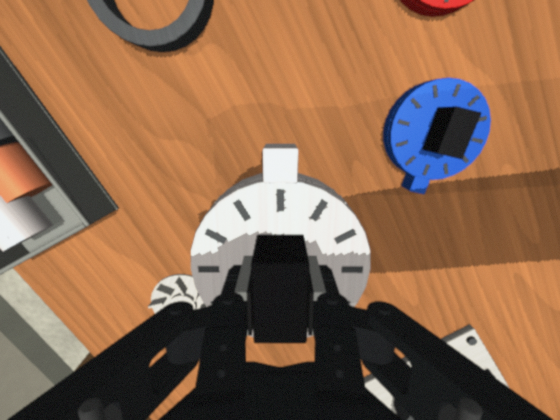

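Wrist view: the cover is held by its block and level. The ear spans columns 263–298 and its end is at about row 146, a few pixels from the prediction. I'll measure the offset in the hand.

Run:
```python
from h import *
from scipy.optimize import least_squares
c=load('w4'); i=c['color'].astype(int); hsv=cv2.cvtColor(c['color'],cv2.COLOR_RGB2HSV)
m=((hsv[...,1]<60)&(hsv[...,2]>60))
for r in range(140,190,3):
    w=np.where(m[r,250:312])[0]+250; print(r,w.min() if len(w) else '',w.max() if len(w) else '',i[r,280].tolist())
for r in (200,215,230,245,255,262):
    w=np.where(m[r,170:390])[0]+170; print(r,w.min(),w.max())
p,M,o=pose(); xt,yt,zt=M.T
b=p+xt*.0315
print('cam rel (tool z, up):',(ray(c,280,210)[0]-b)@zt,(ray(c,280,210)[0]-b)@-xt)
for q in [(-.009,-.069),(.009,-.069),(.009,-.052)]: print(px(c,b+yt*q[0]+zt*q[1]-xt*.026),px(c,b+yt*q[0]+zt*q[1]))
for s in(-1,1): print('widest',px(c,b+yt*.052*s-xt*.026),px(c,b+yt*.052*s-zt*.02-xt*.026), px(c,b+yt*.048*s-zt*.02-xt*.026))
print('blk top',[px(c,b-xt*.06+zt*q) for q in (-.022,.022)])
```

```text
140   [186, 124, 74]
143   [156, 113, 86]
146 265 295 [110, 105, 104]
149 263 297 [230, 231, 230]
152 262 297 [239, 243, 244]
155 263 297 [239, 243, 244]
158 262 297 [238, 242, 243]
161 262 297 [239, 242, 243]
164 262 297 [240, 243, 243]
167 262 297 [239, 242, 243]
170 263 297 [239, 242, 243]
173 262 298 [239, 243, 243]
176 253 306 [239, 243, 243]
179 250 311 [240, 243, 242]
182 250 311 [238, 240, 238]
185 250 311 [239, 243, 241]
188 250 311 [216, 219, 216]
200 217 343
215 205 355
230 196 364
245 192 368
255 191 369
262 191 369
cam rel (tool z, up): -0.08095386154587297 0.17614305682129255
(np.float64(263.16207507737874), np.float64(140.40029245312465)) (np.float64(265.6341681718836), np.float64(136.7643796661683))
(np.float64(299.19231172095226), np.float64(140.4335650056717)) (np.float64(296.46281784313953), np.float64(136.79232510930768))
(np.float64(298.4830924503513), np.float64(174.1282806024126)) (np.float64(295.9355500350256), np.float64(165.8798805075967))
widest (np.float64(190.28171582425995), np.float64(263.73681868248974)) (np.float64(186.8346280570206), np.float64(231.3674177729851)) (np.float64(194.07314175072617), np.float64(231.37717994717474))
widest (np.float64(371.5982616535377), np.float64(264.0087567260606)) (np.float64(375.19518036374336), np.float64(231.62144900092542)) (np.float64(367.94441583114207), np.float64(231.61167030472194))
blk top [(np.float64(281.1549426702497), np.float64(256.4176170473648)), (np.float64(280.951098461344), np.float64(337.9076615114656))]
```

Run:
```python
from h import *
a=load('t0'); w=load('w1')
b=[pt(a,190+u/5,190+v/5,.012)[:2] for u,v in [(66,85),(313,52),(350,355),(97,389)]]
print('plate ctr',np.mean(b,0)); v=(b[0]-b[1]+b[3]-b[2]); print('yaw y',np.degrees(np.arctan2(-v[0],v[1]))); v=(b[0]-b[3]+b[1]-b[2]); print('yaw x',np.degrees(np.arctan2(v[1],v[0])))
print('pin top',pt(a,237.4,229,.096),'C',pt(a,228,230.4,.088))
# refine circles in w1: orange hub centroid & white ear
h=cv2.cvtColor(w['color'],cv2.COLOR_RGB2HSV); 
def orange(c,x0,x1,y0,y1):
    h=cv2.cvtColor(c['color'],cv2.COLOR_RGB2HSV); m=((h[...,0]<15)&(h[...,1]>130)&(h[...,2]>90)).astype(np.uint8); z=np.zeros_like(m); z[y0:y1,x0:x1]=1
    P=np.argwhere(m&z)[:,::-1]; return P.mean(0),len(P)
for c,r in((w,(226,247,236,257)),(a,(222,234,224,237))):
    q,n=orange(c,*r); print('hub',q,n,pt(c,*q,.088))
# corners of plate in w1: bolts near (183,142),(313,149)
for u,v in[(183,142),(313,149),(190,281)]: print(pt(w,u,v,.012))
crop=w['color'][120:310,140:340,::-1]; cv2.imwrite('pics/c1.png',cv2.resize(crop,None,fx=3,fy=3,interpolation=cv2.INTER_CUBIC))
```

```text
plate ctr [0.52726565 0.15315995]
yaw y 7.140639911822089
yaw x 6.955433192686643
pin top [0.52888741 0.12719979 0.096     ] C [0.52645039 0.15327634 0.088     ]
hub [234.76576577 246.14414414] 111 [0.5259262  0.15437417 0.088     ]
hub [227.875 229.875] 8 [0.52787811 0.15363    0.088     ]
[0.60352989 0.23777827 0.012     ]
[0.62280181 0.09334154 0.012     ]
[0.4263996  0.21490234 0.012     ]
```

View pics/c1.png

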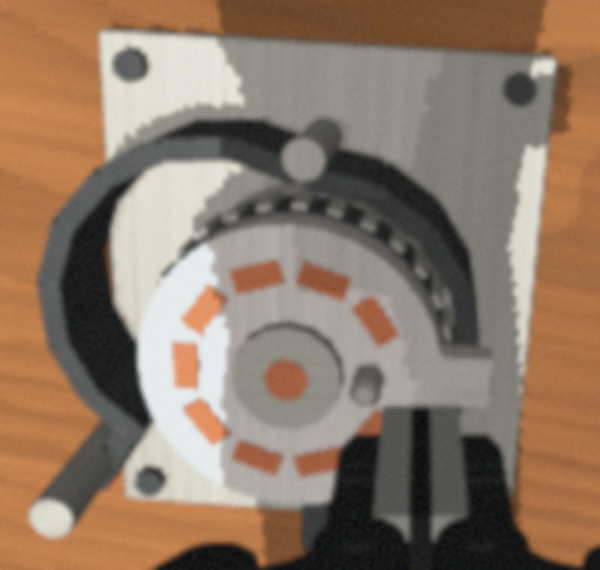

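Bolt holes and hub agree on the fixture: yaw about 7°, axis at (0.527, 0.1537). The crop also shows the pin, ear and brush plate where they should be.

Run:
```python
from h import *
print(rel([.5271,.1511,.2],[.9924,.1227]))
```

```text
(array([  1. , 230.7, 322.2]), np.float64(-34.9))
```

```bash
python3 -m jog '0 14 20 -2; 0 43 60 -6; 0 78 110 -12; 0 115 160 -18; 0 150 210 -24; 0 185 260 -30; 0 215 300 -35; 0 231 322 -35'; python3 -m jog '0 0 0 0; 8 0 0 0; 16 0 0 0; 26 0 0 0; 36 0 0 0; 46 0 0 0; 50 0 0 0; 50 0 0 0';  python3 - <<'E'
from h import *
p,M,o=pose(); print(o['q'].round(1),p,M.round(3))
print(rel([.5271,.1511,.135],[.9924,.1227]))
E
```

```text
time: 23.35
ee_pos: [0.5251, 0.154, 0.2006]
tcp_rot: [-90.8, 89.9, 6.6]
wrist_force: [0.1, -0.2, -3.4]
opening: 0.0248
time: 24.35
ee_pos: [0.527, 0.151, 0.1511]
tcp_rot: [-96.1, 89.8, 1.1]
wrist_force: [0.6, 0.6, -3.4]
opening: 0.0249
[ 16.    3.6  -0.2  86.   -0.1 -81.1] [0.52697599 0.15100935 0.15110818] [[ 0.004 -0.992 -0.124]
 [ 0.    -0.124  0.992]
 [-1.    -0.003 -0.   ]]
(array([16.1, -0.1,  0.1]), np.float64(0.1))
```

```bash
python3 -m jog '5 0 0 0; 10 0 0 0; 15 0 0 0; 18 0 0 0; 21 0 0 0; 24 0 0 0; 27 0 0 0; 27 0 0 0'
```

```text
time: 25.35
ee_pos: [0.527, 0.151, 0.1241]
tcp_rot: [-95.9, 89.8, 1.2]
wrist_force: [-0.8, -1.0, -3.4]
opening: 0.0245
```

```bash
python3 -m jog '1 0 0 0; 2 0 0 0; 3 0 0 0; 4 0 0 0; 5 0 0 0; 5 0 0 0; 5 0 0 0; 5 0 0 0'
```

```text
time: 26.35
ee_pos: [0.5272, 0.1511, 0.1196]
tcp_rot: [-92.9, 89.8, 4.2]
wrist_force: [-3.0, -0.4, 4.6]
opening: 0.0248
```

```bash
python3 -m jog '1 0 0 0; 2 0 0 0; 3 0 0 0; 4 0 0 0; 5 0 0 0; 5 0 0 0; 5 0 0 0; 5 0 0 0'
python3 - <<'E'
from h import *
p,M,o=pose(); print(p,o['torque'],M[:,0].round(3))
c=snap('wrist','w5'); s=snap('scene','s5')
A=cv2.resize(s['color'][165:260,300:385,::-1],(358,400),interpolation=cv2.INTER_CUBIC)
B=c['color'][10:410,60:500,::-1]; cv2.imwrite('pics/c5.png',np.hstack([A,B]))
E
```

```text
time: 27.35
ee_pos: [0.5272, 0.1511, 0.1148]
tcp_rot: [-92.7, 89.8, 4.5]
wrist_force: [-4.1, -0.7, 8.3]
opening: 0.0247
[0.52722911 0.15106714 0.11484198] [-0.08706773  1.04225679  0.03240972] [ 0.004  0.    -1.   ]
```

View pics/c5.png

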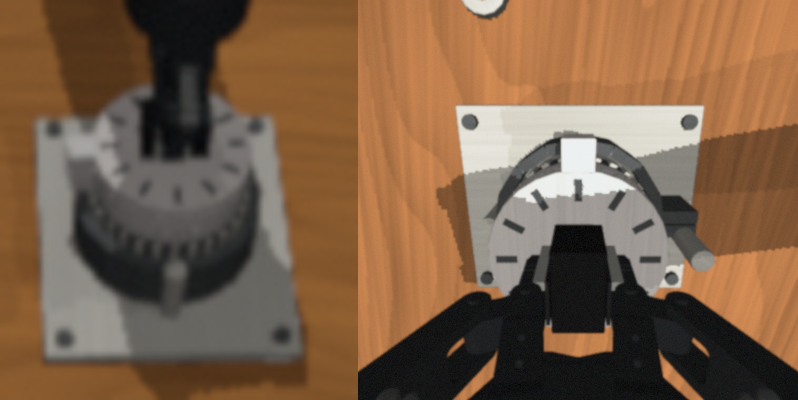

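The cover sits square on the alternator, ear over ear, with the clamp shut. I'll press it home against the seat.

```bash
python3 -m jog '1 0 0 0; 2 0 0 0; 3 0 0 0; 4 0 0 0; 5 0 0 0; 5 0 0 0; 5 0 0 0; 5 0 0 0'
python3 - <<'E'
from h import *
p,M,o=pose(); print(p,o['torque'],M[:,0].round(3))
E
```

```text
time: 28.45
ee_pos: [0.5273, 0.151, 0.1142]
tcp_rot: [-87.8, 89.6, 9.3]
wrist_force: [-17.0, -4.0, 39.5]
opening: 0.0244
[0.52732776 0.15100988 0.1142348 ] [-0.87481852  4.01530687  0.01512385] [ 0.008  0.001 -1.   ]
```

```bash
python3 -m jog '-1 0 0 0; -1.5 0.5 0 0; -1.5 1 0 0; -1.5 1 0 0; -1.5 1 0 0; -1.5 1 0 0; -1.5 1 0 0; -1.5 1 0 0'
python3 - <<'E'
from h import *
p,M,o=pose(); print(p,o['torque'],M[:,0].round(3),o['qd'].round(2))
E
```

```text
time: 29.45
ee_pos: [0.5273, 0.151, 0.1143]
tcp_rot: [-88.9, 89.5, 8.2]
wrist_force: [-6.9, -2.8, 25.7]
opening: 0.0252
[0.52727445 0.15104371 0.11427415] [-4.32290447e-01  1.99665619e+00  2.49525089e-04] [ 0.008  0.001 -1.   ] [-0.08  0.09  0.06 -0.07 -0.03 -0.04]
```

Run:
```python
from h import *
c=snap('wrist','w6'); s=snap('scene','s6'); t=snap('top','t6')
f=lambda i:cv2.resize(i,(400,400),interpolation=cv2.INTER_CUBIC)[:,:,::-1]
cv2.imwrite('pics/c6.png',np.hstack([f(s['color'][165:255,295:385]),f(c['color'][130:310,170:420])]))
w=load('w5'); P=pt(w,405,270,.092); C=np.array([.527,.1537]); x=np.array([.9924,.1227]); y=np.array([-.1227,.9924]); d=P[:2]-C
print('post fix',d@x,d@y)
```

```text
post fix -0.07998204177602583 0.009932669142831288
```

View pics/c6.png

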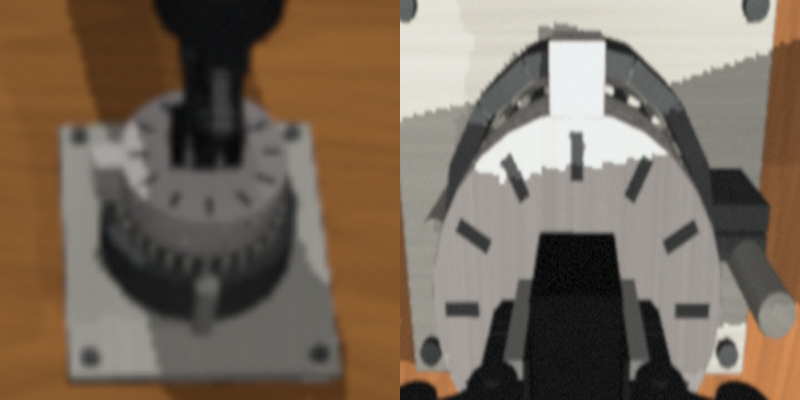

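The post measures (−80, +10) mm in the fixture frame, against (−79, +10) when shut. The cover is flat and seated, with its ear over the alternator's ear. I'm handing it in.

Run:
```python
from h import *
print(status.get_obs()['wrist_force']); print(bot.job_done())
```

```text
[-5.119166   -2.72087577 26.42016195]
the job is handed in; nothing more can be done
None
```

The clamp is shut and the cover is over the pin, pressed down and still held. I handed the job in at about 30 s of the 64 s allowed; no verdict came back.

**What I did:** I pushed the hinged half shut until the wrist force rose to about 16 N against the stop. I then gripped the aluminium cover by its block, carried it over and lowered it. It dropped over the pin on the first try, with no sliding needed. I pressed it home until it stopped hard.

**Last checks:**
- **Clamp:** the post measured (−80, +10) mm in the fixture frame, against (−79, +10) when shut.
- **Cover height:** the tool stands 82 mm above where it was when it gripped the cover on the bench, which matches fully home.
- **Cover position:** the last picture shows it flat, with its ear over the alternator's ear.
- **Push:** the wrist reads about 26 N upward, so the fingers are still holding it down. About 6 N of sideways force remains.
- **Bystanders:** the arm kept clear of them on every move, but I did not measure them again at the end.

**What went wrong or disagreed:**
- **Tilt:** the last joint hit its +180° limit early and tilted the tool about 5°. I took that out before the grasp; it is under 0.01 rad at the end.
- **Cover in the hand:** the wrist views disagreed by about 2–4 mm on where the cover sat in the gripper. I used 2.5 mm, and the pin entered cleanly.
- **Force peak:** the press briefly reached 39.5 N upward at the wrist before I eased off.

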